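Weigh the honey jar on a two-pan balance with its click wheel

TASK

Weigh the honey jar that stands on the right-hand pan of the kitchen balance: set the larger of the two metal weights upright on the empty left-hand pan and let go of it. Then roll the black knurled thumbwheel under the balance's brow downwards, towards you, click by click with a fingertip, pressing it gently, without forcing it in to its stop, until the beam rests level (to within about 2 degrees, the nearest click). Leave the jar on its pan and don't disturb the small weight, the salt shaker, the apple or the mug.

Things in the scene. Friction and masses are not known exactly. Their poses are not given: they have to be found in the camera images.
- balance: White kitchen balance fixed to the worktop, 180 deep, 100 wide, 198 high without the needle. Origin on the worktop below the beam's pivot; x to its back, y along the beam to the left-hand pan, z up. A brow 90 wide roofs the thumbwheel: underside 184 up, front edge at x = -68, so reach in obliquely from the front, fingers pointing forwards and down, about 45 degrees from vertical, shut.
- wheel: Black knurled thumbwheel, 80 across, 26 wide, axle along the balance's y; origin at its centre, at (-10, 0, 46) of the balance. 18 clicks a turn (14 mm of rim, a few N along the rim each); let go, it settles at the nearest click. Starts at its zero stop; turns up to 9 clicks, and back. Sprung: it gives inwards up to 8 mm, 8 N at first, 15 N fully in; pressed in 2 to 6 mm it grips well.
- wheel_mount (a joint): how far the thumbwheel is pressed inwards on its spring, m: 0 when let go, 0.008 at its stop, where it must not be forced.
- wheel_face (a point): Middle of the wheel's exposed rim (not pressed in); its axes are the balance's. The rim there faces up and to the front at 45 degrees: inward is (0.707, 0, -0.707), and strokes run down and towards the robot along (-0.707, 0, -0.707), from about 12 mm above this point to 22 mm below it. The sloping cheeks either side of the wheel stand about 15 mm lower than the rim, 38 mm apart.
- beam (a joint): tilt of the beam, rad: 0 level, positive when the left-hand pan is high; stops at -0.14 and +0.14, starts at +0.14. Off its stop, one click of the wheel tips it by about -0.037. It comes to rest about 1.5 s after a change.
- fork_mid (a point): Centre of the dark steel fork behind the balance's column, which the wheel drives: it shifts a steel ball, 32 across, along a track on the beam by 10 mm to the left (the balance's +y) for each click, worth 10 g in the left-hand pan. With no clicks it is at (88, -45, 87) of the balance.
- pan_left_floor (a point): Centre of the flat floor (100 across) of the left-hand pan, empty at first: a steel dish 124 across, its rim 10 above the floor. It stays level, 150 from the pivot, and goes up and down with the beam (floor 150 above the worktop when level, 171 at first). Where in the pan a load stands makes no difference.
- pan_right_floor (a point): Centre of the floor of the like right-hand pan, in which the honey jar stands.
- honey_jar_center (a point): Honey jar, 71 mm across and 110 mm high, point at half height. Its mass (about 330 to 370 g) is not known beforehand: it needs the larger weight and 3 to 7 clicks.
- weight_large_center (a point): The larger metal weight, 300 g: a cylinder 64 mm across and 38 mm high with a round grip 28 mm across above it up to 78 mm. Point on its axis at half height, 39 mm above its foot.
- weight_small_center (a point): The smaller metal weight, not wanted: 46 mm across, 28 mm high, grip 22 mm across up to 62 mm. Point on its axis, 31 mm above its foot. The two may have changed places.
- salt_shaker: Glass salt shaker, 44 mm across, 90 mm high; origin at its foot. Leave alone.
- apple: Red apple, 69 mm; origin at its foot. Leave alone.
- mug: Green and white mug, 78 mm across, 101 mm high; origin at its foot. Leave alone.
Mind the look-alikes: they are no part of the job. Leave any yellow look-alike of the part that bears weight_large_center alone.

How it is judged:
On the way:
1. the larger weight stands upright on the left-hand pan, let go (horizontal distance between weight_large_center and pan_left_floor below 0.032 m and z of weight_large_center in the frame of pan_left_floor between 0.03 and 0.048 m and angle between weight_large_center's own z axis and vertical below 0.15 rad and contact force between the fingers and weight_large below 0.1 N), for 0.2 s.
At the end, for the whole second after the job is handed in: The larger weight stands upright on the left-hand pan (within 32 mm of its centre), the honey jar still stands on the right-hand pan, and the beam is at rest within 0.034 rad (2 degrees) of level (horizontal distance between weight_large_center and pan_left_floor below 0.032 m and z of weight_large_center in the frame of pan_left_floor between 0.03 and 0.048 m and angle between each of weight_large_center, honey_jar_center's own z axis and vertical below 0.15 rad and horizontal distance between honey_jar_center and pan_right_floor below 0.035 m and value of joint beam between -0.034 and 0.034 rad and velocity of joint beam between -0.05 and 0.05 rad/s); the robot touches nothing.
It fails at once if the thumbwheel is forced: pressed right in to its stop with more than 30 N (contact force between anything else and wheel above 30 N and value of joint wheel_mount above 0.0075 m).
It fails at once if the honey jar leaves its pan or tips (horizontal distance between honey_jar_center and pan_right_floor above 0.045 m or angle between honey_jar_center's own z axis and vertical above 0.4 rad).
It fails at once if a bystander (small weight, salt shaker, apple, mug) is moved more than 30 mm (distance of any of weight_small_center, salt_shaker, apple, mug from where it was at the start of the episode above 0.03 m).
It also fails if it takes over 72 s, if anything falls off the work surface, if the arm or the gripper's body presses on something with over 40 N, if the wrist force passes 120 N, or if a joint passes its speed limit or range.

ROBOT

A 6-joint arm with a two-finger parallel gripper is mounted at the origin on a cart in front of the work surface, level with it; the furniture and walls round the work are solid. World frame = base frame: x ahead of the robot, y to its left, z up, the work surface at z = 0. Lengths are in m, angles in rad, forces in N, time in s.
With the tool pointing down it reaches from about 0.425 to 0.95 m from the base axis. Payload 3.5 kg.
Tool frame: the origin (TCP) lies at the very end of the fingers, on their centre line; the grasp point (between the pads) lies 19 mm behind it; z points along the fingers, y is the line along which they close (so a half turn about z gives the same grasp; the last joint's range is limited). The gripper opens to 85 mm and grips with 20 to 120 N. Pads are 22 mm wide; open, the fingers measure 114 mm over their backs; the gripper's body (76 mm by 85 mm) begins 54 mm behind the grasp point. The pads swing forward as they close: fully open they stand 13 mm farther back than shut.
Start: joints at [-1.312, 0.286, 1.577, -0, 1.279, -0.15], TCP at [0.268, -0.619, 0.231] pointing down, gripper open.
Joint ranges: [-2.77, 2.77], [-0.9, 2.22], [0.21, 2.48], [-1.53, 4.67], [0.24, 2.81], [-2.84, 2.84]. Speed limits (rad/s): [2.79, 2.79, 3.14, 3.14, 3.14, 3.14].

INTERFACE

Orientations are given as a unit quaternion [x, y, z, w].
In Python, from plant import ctrl gives the robot as it stands.
- The arm moves only by the tool carry_out, never from a script. Its argument "deltas" is one flat list of numbers, 6 for each row, row after row: the shift along the tool's x, y, z in m, then the turn, a rotation vector about the tool's x, y, z in rad. A call has 1 to 5 rows; each row is the pose to reach, as a shift and turn from the pose commanded when the call began, along the tool's axes at that moment; what a row does not reach only later rows make up. A row lasts 1/8 s, in which the tool goes at most 62.5 mm and 10.7 degrees, less where a joint would pass 70% of its speed; a pose out of reach is approached as far as the arm can. A call with a gripper value outside its range is refused whole. "grip" is the opening in per cent of the stroke, from 0 (shut) to 100 (fully open), set as the call begins (left out, the last holds). The fingers move at their own pace and stop on an object; "grip_force" is the grip in N (left out, the last holds). Time passes only in rows, so rows that repeat a pose let the fingers close. It gives the time, the measured TCP pose, the force, the opening and the grip force at its end, in the units of the state.
- ctrl.get_state(): the state, without advancing time (a new reading comes with each control period).
- ctrl.read_camera(name): name is "side" or "top"; returns (picture, depth): 420x560x3 uint8, red, green, blue; 420x560 float32, m along the optical axis (not along the pixel's ray), 0 where there is no reading.
- ctrl.camera_model(name): a dict with "intrinsics" (3x3 intrinsics, pixels), "k1" (the pictures are not rectified: a ray, as slopes to the right and down, at radius r is drawn at 1 + k1 r^2 times it, then the intrinsics apply), "extrinsics" (4x4, takes a point from world to camera coordinates). Camera axes: x right, y down, z forward; pixel columns grow to the right and rows downward; lengths in m; the calibration is good to about 2 mm. A picture is of the moment at which its call begins. camera_model takes no time and is no camera call.
- ctrl.sign_off(): hands the job in; it is judged then, once.
Trained networks look in the newest picture that a camera, given by its name, has taken for a name from the list of things; names that differ only in an ending like _2 or _b are one class to them, and where a whole thing is asked for, a point or a joint stands for the part that bears it (a point fixed in the world has none). Each returns a list of dicts, best first, with "score" (0 to 1); they miss things now and then, are a little off and sometimes report something else, mostly with a low value. They report only what shows in the picture. A call takes as long as a camera call. They do not tell look-alikes from the thing itself.
- ctrl.find_in(camera, query): "uv" ([column, row] in pixels, amid what is visible of it).
The state is a dict: "time": time; "qpos": joint angles; "dq": joint speeds; "joint_efforts": joint torques, N m; "eef_pos": TCP position; "tcp_rot": TCP orientation; "contact_force": force on the tool from outside, world axes, zero at the start; "wrist_torque": the same for the moment, N m; "opening": opening from 0.0 (shut) to 1.0 (fully open); "finger_force": force on a finger pad.
Only numpy, scipy, OpenCV 4.12 (cv2) and the standard library are available. Lean on these libraries where they do the work, as an engineer would, in place of code of your own. Each camera call takes 0.05 s, during which the arm holds its last target. There are 200 camera calls.

## Working session

There is one attempt and no reset: what is moved stays moved. The work goes in short steps, Python scripts to look and compute and a tool call to move; the robot and the scene stay as the last step left them, time stands still between calls to the robot, and variables do not carry over. Pictures are saved under pics/ and viewed, at most 10 in all, crops included, and the job is handed in when it is done.

Besides the shell and the picture viewer there is one more tool, called after "Emit:" as name(argument=value, ...) on one line, values as JSON. carry_out: Moves the arm, as the interface text tells. Its arguments: {"type":"object","properties":{"deltas":{"type":"array"},"grip":{"type":"number"},"grip_force":{"type":"number"}},"required":["deltas"]}

```bash
ls; mkdir -p pics; cat > h.py <<'E'
import numpy as np, cv2
from plant import ctrl
from scipy.spatial.transform import Rotation as R
def ray(cam,uv):
    m=ctrl.camera_model(cam);K=np.array(m["intrinsics"]);k1=m["k1"]
    d=np.array([(uv[0]-K[0,2])/K[0,0],(uv[1]-K[1,2])/K[1,1]]);s=d.copy()
    for _ in range(20): s=d/(1+k1*(s@s))
    return s
def pt(cam,uv,z):
    s=ray(cam,uv);E=np.array(ctrl.camera_model(cam)["extrinsics"])
    return (np.linalg.inv(E)@np.array([s[0]*z,s[1]*z,z,1]))[:3]
def proj(cam,p):
    m=ctrl.camera_model(cam);K=np.array(m["intrinsics"]);E=np.array(m["extrinsics"])
    c=E@np.append(p,1);s=c[:2]/c[2];s=s*(1+m["k1"]*(s@s))
    return np.array([K[0,0]*s[0]+K[0,2],K[1,1]*s[1]+K[1,2]])
def cloud(cam,dep):
    m=ctrl.camera_model(cam);K=np.array(m["intrinsics"]);k1=m["k1"]
    v,u=np.mgrid[:dep.shape[0],:dep.shape[1]]
    d=np.stack([(u-K[0,2])/K[0,0],(v-K[1,2])/K[1,1]],-1);s=d.copy()
    for _ in range(20): s=d/(1+k1*(s**2).sum(-1,keepdims=True))
    P=np.dstack([s*dep[...,None],dep,np.ones_like(dep)])
    W=(P@np.linalg.inv(np.array(m["extrinsics"])).T)[...,:3]; W[dep==0]=np.nan
    return W
def rel(pos,rot=None):
    "target pose -> shift, rotvec in current tool axes"
    s=ctrl.get_state();Rc=R.from_quat(s["tcp_rot"])
    d=Rc.inv().apply(np.array(pos)-s["eef_pos"]); r=np.zeros(3)
    if rot is not None: r=(Rc.inv()*rot).as_rotvec()
    return np.round(np.r_[d,r],4)
E
python3 - <<'E'
from h import *
for c in("side","top"):
    im,d=ctrl.read_camera(c);cv2.imwrite(f"pics/{c}0.png",im[...,::-1]);np.save(f"{c}d.npy",d)
    for q in["weight_large_center","weight_small_center","wheel_face","wheel","pan_left_floor","pan_right_floor","honey_jar_center","balance","fork_mid","apple","mug","salt_shaker"]:
        for r in ctrl.find_in(c,q)[:3]:
            u,v=np.round(r["uv"]).astype(int);z=np.median(d[max(v-1,0):v+2,max(u-1,0):u+2])
            print(c,q,round(r["score"],2),u,v,np.round(pt(c,(u,v),z),3))
print(ctrl.get_state())
E
```

```text
pics
side weight_large_center 0.95 169 308 [0.351 0.375 0.038]
side weight_large_center 0.8 200 291 [0.358 0.272 0.038]
side weight_small_center 0.74 351 192 [ 0.349 -0.278  0.197]
side weight_small_center 0.65 164 276 [0.466 0.347 0.038]
side weight_small_center 0.43 373 180 [ 0.388 -0.412  0.156]
side wheel_face 0.86 350 191 [ 0.352 -0.277  0.199]
side wheel 0.73 344 210 [ 0.379 -0.291  0.077]
side pan_left_floor 0.72 256 254 [0.383 0.06  0.054]
side pan_right_floor 0.68 376 181 [ 0.379 -0.418  0.155]
side honey_jar_center 0.64 382 168 [ 0.373 -0.425  0.217]
side balance 0.69 347 208 [ 0.38  -0.304  0.079]
side fork_mid 0.74 163 278 [0.464 0.352 0.034]
side apple 0.68 258 254 [0.38  0.055 0.054]
side apple 0.66 236 265 [0.348 0.148 0.097]
side mug 0.91 234 264 [0.412 0.129 0.012]
top weight_large_center 0.9 180 214 [0.371 0.244 0.052]
top weight_large_center 0.77 149 212 [0.356 0.36  0.037]
top weight_small_center 0.62 165 191 [0.461 0.346 0.034]
top wheel_face 0.83 338 244 [ 0.396 -0.309  0.083]
top wheel 0.53 335 254 [ 0.365 -0.308  0.068]
top pan_left_floor 0.63 297 220 [ 0.389 
[... 337 characters left out ...]
'time': 1.3, 'qpos': array([-1.31198716e+00,  2.86304456e-01,  1.57667064e+00, -1.34176712e-07,
        1.27862246e+00, -1.49992775e-01]), 'dq': array([ 0.00051744,  0.00213372,  0.00142448,  0.00024011,  0.00118144,
       -0.00018921]), 'joint_efforts': array([ 5.39425346e-04, -4.05964065e+01, -2.92929286e+01, -7.27550082e-05,
        6.44570755e-04, -2.82812749e-06]), 'eef_pos': array([ 0.26834924, -0.61935796,  0.23133781]), 'tcp_rot': array([ 9.79182747e-01,  2.02980658e-01, -1.97405709e-07, -2.44327279e-06]), 'contact_force': array([ 0.08531621, -0.92350033,  0.50360601]), 'wrist_torque': array([ 0.0468022 ,  0.04242205, -0.01879493]), 'finger_force': 0.0, 'opening': 1.001492480124597}
```

```bash
python3 - <<'E'
import cv2,numpy as np
a=cv2.imread("pics/side0.png")[130:350,120:420];b=cv2.imread("pics/top0.png")[150:330,120:420]
cv2.imwrite("pics/c0.png",np.vstack([cv2.resize(a,None,fx=1.5,fy=1.5,interpolation=cv2.INTER_CUBIC),cv2.resize(b,None,fx=1.5,fy=1.5,interpolation=cv2.INTER_CUBIC)]))
E
```

```text
(no output)
```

View pics/c0.png

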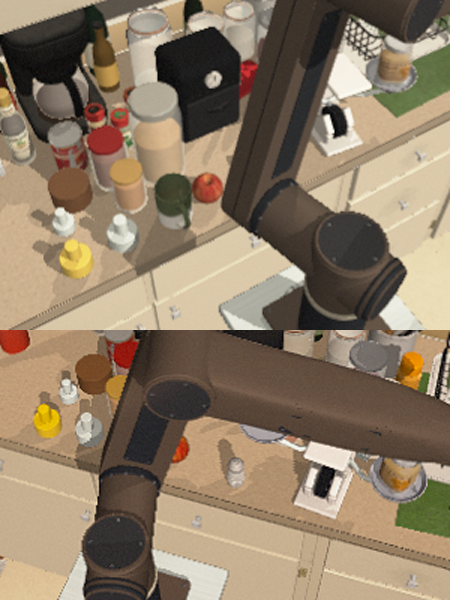

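View pics/side0.png

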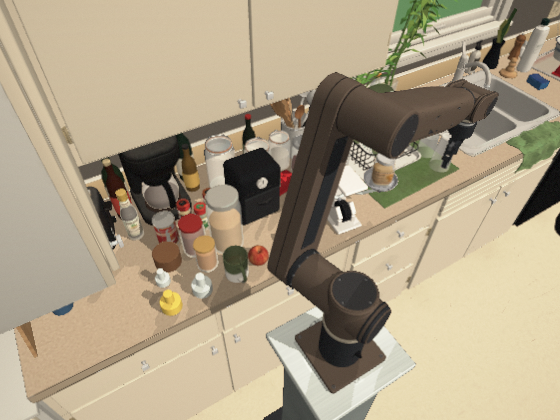

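The candidates for the large weight in the side view are the silver one at (200,288), the silver one at (163,277), and the yellow look-alike at (171,301), which I exclude. The nearer silver one looks larger, so I'm checking sizes and doing a close crop.

```bash
python3 - <<'E'
from h import *
from scipy.optimize import least_squares
d={c:np.load(c+"d.npy") for c in("side","top")}
W={c:cloud(c,d[c]) for c in d}
for n,xy in(("A",(.365,.262)),("B",(.465,.348)),("Y",(.355,.37))):
    for c in W:
        P=W[c].reshape(-1,3);im=cv2.imread(f"pics/{c}0.png").reshape(-1,3)
        m=(np.hypot(P[:,0]-xy[0],P[:,1]-xy[1])<.045)&(P[:,2]>.008)&(P[:,2]<.095)
        Q=P[m];
        if len(Q)<5: continue
        print(n,c,len(Q),"zmax",Q[:,2].max().round(3),"min",Q.min(0).round(3),"max",Q.max(0).round(3))
        for lo,hi,r0 in((.008,.026,.032),(.045,.085,.014)):
            T=Q[(Q[:,2]>lo)&(Q[:,2]<hi)]
            if len(T)>5: print("   ",lo,T[:,:2].min(0).round(3),T[:,:2].max(0).round(3),T[:,:2].mean(0).round(3))
# pans / brow in top cloud
for c in W:
    P=W[c].reshape(-1,3);P=P[~np.isnan(P[:,0])]
    for n,xy,lo,hi in(("panL",(.39,-.16),.15,.19),("panR",(.36,-.45),.11,.15),("jar",(.36,-.45),.21,.26),("brow",(.40,-.305),.18,.21)):
        T=P[(np.hypot(P[:,0]-xy[0],P[:,1]-xy[1])<.09)&(P[:,2]>lo)&(P[:,2]<hi)]
        if len(T)>3: print(c,n,len(T),T.min(0).round(3),T.max(0).round(3),T.mean(0).round(3))
a=cv2.imread("pics/side0.png")[255:320,140:240];cv2.imwrite("pics/c1.png",cv2.resize(a,None,fx=5,fy=5,interpolation=cv2.INTER_CUBIC))
print(rel((.365,.262,.3)))
E
```

```text
A side 398 zmax 0.084 min [0.347 0.227 0.008] max [0.408 0.29  0.084]
    0.008 [0.349 0.229] [0.382 0.29 ] [0.357 0.263]
    0.045 [0.365 0.245] [0.395 0.273] [0.375 0.26 ]
A top 304 zmax 0.082 min [0.344 0.221 0.01 ] max [0.409 0.288 0.082]
    0.008 [0.344 0.224] [0.393 0.278] [0.358 0.242]
    0.045 [0.362 0.24 ] [0.393 0.269] [0.374 0.252]
B side 316 zmax 0.068 min [0.449 0.313 0.008] max [0.509 0.377 0.068]
    0.008 [0.449 0.314] [0.505 0.377] [0.471 0.348]
    0.045 [0.462 0.314] [0.509 0.365] [0.483 0.344]
B top 195 zmax 0.067 min [0.444 0.311 0.008] max [0.508 0.374 0.067]
    0.008 [0.444 0.313] [0.505 0.374] [0.469 0.345]
    0.045 [0.456 0.311] [0.508 0.363] [0.48  0.341]
Y side 420 zmax 0.084 min [0.339 0.334 0.008] max [0.398 0.401 0.084]
    0.008 [0.34  0.334] [0.374 0.401] [0.349 0.368]
    0.045 [0.346 0.351] [0.388 0.378] [0.368 0.365]
Y top 270 zmax 0.083 min [0.336 0.329 0.009] max [0.398 0.392 0.083]
    0.008 [0.336 0.331] [0.377 0.386] [0.351 0.348]
    0.045 [0.354 0.347] [0.386 0.375] [0.366 0.358]
side panR 342 [ 0.332 -0.519  0.124] [ 0.45  -0.393  0.15 ] [ 0.382 -0.441  0.134]
side jar 272 [ 0.35 -0.48  0.21] [ 0.428 -0.413  0.243] [ 0.378 -0.439  0.228]
side brow 547 [ 0.338 -0.353  0.184] [ 0.46  -0.255  0.204] [ 0.385 -0.306  0.197]
top panL 231 [ 0.362 -0.212  0.159] [ 0.406 -0.107  0.184] [ 0.386 -0.158  0.171]
top panR 468 [ 0.332 -0.518  0.116] [ 0.435 -0.396  0.149] [ 0.374 -0.457  0.132]
top jar 145 [ 0.346 -0.494  0.21 ] [ 0.386 -0.42   0.24 ] [ 0.362 -0.458  0.222]
top brow 405 [ 0.334 -0.35   0.183] [ 0.389 -0.257  0.203] [ 0.36  -0.305  0.195]
[ 0.439  -0.7703 -0.0687  0.      0.      0.    ]
```

View pics/c1.png

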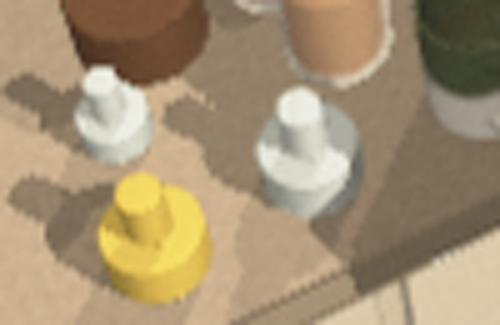

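The crop shows the nearer silver weight at about (200,287) is clearly larger than the silver one at (163,278). The yellow one is the decoy. The large weight's axis is near (0.378, 0.257), height about 0.08 and 64 across, which matches the description. I'll check for high obstacles along the swing before moving.

```bash
python3 - <<'E'
from h import *
P=np.vstack([cloud(c,np.load(c+"d.npy")).reshape(-1,3) for c in("side","top")])
P=P[~np.isnan(P[:,0])]
r=np.hypot(P[:,0],P[:,1]);a=np.degrees(np.arctan2(P[:,1],P[:,0]))
for lo in range(-70,50,10):
    m=(a>lo)&(a<=lo+10)&(r<.95)&(P[:,0]>.2)
    print(lo,[(round(q,2),round(float(P[m&(r>q)&(r<q+.08),2].max(initial=0)),2)) for q in np.arange(.38,.9,.08)])
E
```

```text
-70 [(np.float64(0.38), 0.62), (np.float64(0.46), 0.6), (np.float64(0.54), 0.57), (np.float64(0.62), 0.54), (np.float64(0.7), 0.52), (np.float64(0.78), 0.01), (np.float64(0.86), 0.16)]
-60 [(np.float64(0.38), 0.63), (np.float64(0.46), 0.6), (np.float64(0.54), 0.54), (np.float64(0.62), 0.21), (np.float64(0.7), 0.03), (np.float64(0.78), 0.07), (np.float64(0.86), 0.24)]
-50 [(np.float64(0.38), 0.2), (np.float64(0.46), 0.2), (np.float64(0.54), 0.24), (np.float64(0.62), 0.14), (np.float64(0.7), 0.14), (np.float64(0.78), 0.87), (np.float64(0.86), 0.89)]
-40 [(np.float64(0.38), 0.2), (np.float64(0.46), 0.2), (np.float64(0.54), 0.2), (np.float64(0.62), 0.19), (np.float64(0.7), 0.84), (np.float64(0.78), 0.87), (np.float64(0.86), 0.87)]
-30 [(np.float64(0.38), 0.18), (np.float64(0.46), 0.13), (np.float64(0.54), 0.03), (np.float64(0.62), 0.77), (np.float64(0.7), 0.83), (np.float64(0.78), 0.31), (np.float64(0.86), 0.29)]
-20 [(np.float64(0.38), 0.18), (np.float64(0.46), 0.16), (np.float64(0.54), 0.24), (np.float64(0.62), 0.8), (np.float64(0.7), 0.8), (np.float64(0.78), 0.29), (np.float64(0.86), 
[... 414 characters left out ...]
at64(0.46), 0.24), (np.float64(0.54), 0.24), (np.float64(0.62), 0.79), (np.float64(0.7), 0.79), (np.float64(0.78), 0.33), (np.float64(0.86), 0.22)]
20 [(np.float64(0.38), 0.1), (np.float64(0.46), 0.14), (np.float64(0.54), 0.15), (np.float64(0.62), 0.66), (np.float64(0.7), 0.81), (np.float64(0.78), 0.38), (np.float64(0.86), 0.28)]
30 [(np.float64(0.38), 0.08), (np.float64(0.46), 0.08), (np.float64(0.54), 0.07), (np.float64(0.62), 0.83), (np.float64(0.7), 0.86), (np.float64(0.78), 0.82), (np.float64(0.86), 0.39)]
40 [(np.float64(0.38), 0.01), (np.float64(0.46), 0.08), (np.float64(0.54), 0.91), (np.float64(0.62), 0.9), (np.float64(0.7), 0.67), (np.float64(0.78), 0.14), (np.float64(0.86), 0.19)]
```

Emit:
carry_out(deltas=[0,-0.04,-0.04,0,0,0,0,-0.08,-0.08,0,0,0,0,-0.12,-0.12,0,0,0,0,-0.155,-0.16,0,0,0])

```text
time: 1.8
eef_pos: [0.2062, -0.4757, 0.3928]
tcp_rot: [0.979, 0.203, -0.0, 0.0]
contact_force: [-0.5, -1.0, 0.1]
opening: 0.996
finger_force: 0.0
```

Emit:
carry_out(deltas=[0.0609,-0.0036,0,0,0,-0.1173,0.1209,-0.0142,0,0,0,-0.2346,0.1792,-0.0319,0,0,0,-0.3519,0.235,-0.0562,0,0,0,-0.4692,0.2878,-0.0869,0,0,0,-0.5865])

```text
time: 2.42
eef_pos: [0.4374, -0.2814, 0.3914]
tcp_rot: [0.878, 0.479, 0.0, 0.0]
contact_force: [0.5, 0.2, 0.1]
opening: 1.001
finger_force: 0.0
```

Emit:
carry_out(deltas=[0.0609,-0.0036,0,0,0,-0.1173,0.1209,-0.0142,0,0,0,-0.2346,0.1792,-0.0319,0,0,0,-0.3519,0.235,-0.0562,0,0,0,-0.4692,0.2878,-0.0869,0,0,0,-0.5865])

```text
time: 3.05
eef_pos: [0.5201, 0.0078, 0.3913]
tcp_rot: [0.702, 0.712, 0.0, 0.0]
contact_force: [0.3, 1.0, 0.7]
opening: 1.001
finger_force: 0.0
```

Emit:
carry_out(deltas=[0.0609,-0.0036,0,0,0,-0.1173,0.1209,-0.0142,0,0,0,-0.2346,0.1792,-0.0319,0,0,0,-0.3519,0.235,-0.0562,0,0,0,-0.4692,0.2878,-0.0869,0,0,0,-0.5865])

```text
time: 3.68
eef_pos: [0.4289, 0.2943, 0.3913]
tcp_rot: [0.466, 0.885, 0.0, 0.0]
contact_force: [0.4, 1.1, -0.3]
opening: 1.005
finger_force: 0.0
```

```bash
python3 - <<'E'
from h import *
print(ctrl.get_state()["qpos"].round(3), rel((.378,.257,.2)))
C=[]
for c in("side","top"):
    im,d=ctrl.read_camera(c);cv2.imwrite(f"pics/{c}1.png",im[...,::-1]);np.save(f"{c}d1.npy",d)
    for q in["wheel_face","pan_left_floor","pan_right_floor","honey_jar_center","fork_mid"]:
        for r in ctrl.find_in(c,q)[:1]:
            u,v=np.round(r["uv"]).astype(int);z=np.median(d[v-1:v+2,u-1:u+2])
            print(c,q,round(r["score"],2),u,v,np.round(pt(c,(u,v),z),3))
    P=cloud(c,d).reshape(-1,3)
    for n,xy,rr,lo,hi in(("panL",(.39,-.16),.075,.16,.19),("panR",(.385,-.455),.075,.115,.148),("jar",(.385,-.455),.06,.225,.25),("brow",(.37,-.305),.09,.19,.203)):
        T=P[(np.hypot(P[:,0]-xy[0],P[:,1]-xy[1])<rr)&(P[:,2]>lo)&(P[:,2]<hi)]
        if len(T)>3:
            H=cv2.minEnclosingCircle(T[:,:2].astype(np.float32)); print(c,n,len(T),T.min(0).round(3),T.max(0).round(3),"circ",np.round(H[0],3),round(H[1],3), cv2.minAreaRect(T[:,:2].astype(np.float32)*1000) if n=="brow" else "")
E
python3 -c "
import cv2,numpy as np
a=cv2.imread('pics/side1.png')[130:250,260:420];b=cv2.imread('pics/top1.png')[180:290,260:420]
cv2.imwrite('pics/c2.png',cv2.resize(np.vstack([a,b]),None,fx=2.6,fy=2.6,interpolation=cv2.INTER_CUBIC))"
```

```text
[ 0.406 -0.139  1.741  0.     1.539 -0.195] [-0.002  -0.0632  0.1913  0.      0.      0.    ]
side honey_jar_center 0.56 387 164 [ 0.366 -0.437  0.234]
side panR 20 [ 0.387 -0.521  0.129] [ 0.456 -0.443  0.141] circ [ 0.422 -0.482] 0.051 
side jar 232 [ 0.357 -0.488  0.225] [ 0.424 -0.416  0.243] circ [ 0.391 -0.452] 0.037 
top wheel_face 0.76 337 226 [ 0.385 -0.296  0.197]
top pan_left_floor 0.74 300 209 [ 0.432 -0.166  0.171]
top pan_right_floor 0.66 380 258 [ 0.353 -0.449  0.131]
top honey_jar_center 0.94 390 240 [ 0.359 -0.46   0.231]
top fork_mid 0.49 360 217 [ 0.459 -0.357  0.17 ]
top panL 744 [ 0.361 -0.218  0.16 ] [ 0.464 -0.096  0.185] circ [ 0.42  -0.158] 0.062 
top panR 467 [ 0.332 -0.518  0.119] [ 0.437 -0.396  0.147] circ [ 0.393 -0.456] 0.062 
top jar 339 [ 0.355 -0.488  0.225] [ 0.424 -0.424  0.243] circ [ 0.389 -0.456] 0.035 
top brow 863 [ 0.335 -0.355  0.19 ] [ 0.458 -0.257  0.203] circ [ 0.394 -0.305] 0.069 ((397.8166198730469, -305.9527587890625), (90.04782104492188, 120.59109497070312), 84.45414733886719)
```

View pics/c2.png

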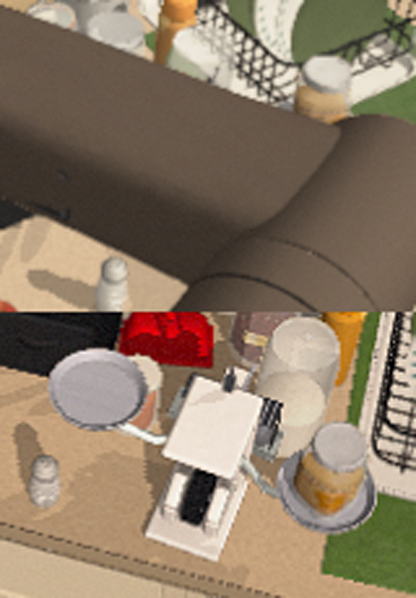

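The crops show the left pan empty, the jar on the right pan, the wheel under the brow and the arm clear of the balance in the top view. The geometry is consistent: pans at (0.420,-0.158) and (0.392,-0.456), 0.299 apart, balance origin (0.406,-0.307), yaw -5.4°. Next I descend on the weight's knob.

Emit:
carry_out(deltas=[0,-0.022,0.055,0,0,0,-0.001,-0.044,0.11,0,0,0,-0.002,-0.063,0.165,0,0,0,-0.002,-0.063,0.22,0,0,0,-0.002,-0.063,0.26,0,0,0])

```text
time: 4.9
eef_pos: [0.3781, 0.2546, 0.129]
tcp_rot: [0.468, 0.884, -0.001, -0.001]
contact_force: [0.0, -0.6, 0.5]
opening: 1.002
finger_force: 0.0
```

Emit:
carry_out(deltas=[0,0,0.03,0,0,0,0,0,0.06,0,0,0,0,0,0.08,0,0,0,0,0,0.085,0,0,0])

```text
time: 5.4
eef_pos: [0.3783, 0.2548, 0.045]
tcp_rot: [0.468, 0.884, -0.001, -0.001]
contact_force: [0.2, 0.6, -0.4]
opening: 0.999
finger_force: 0.0
```

Emit:
carry_out(deltas=[0,0,0,0,0,0,0,0,0,0,0,0,0,0,0,0,0,0,0,0,0,0,0,0,0,0,0,0,0,0], grip=0, grip_force=40)

```text
time: 6.02
eef_pos: [0.38, 0.2559, 0.0473]
tcp_rot: [0.468, 0.884, 0.001, 0.001]
contact_force: [1.3, 0.4, 3.3]
opening: 0.317
finger_force: 40.4
```

Emit:
carry_out(deltas=[0,0,-0.03,0,0,0,0,0,-0.09,0,0,0,0,0,-0.15,0,0,0,0,0,-0.21,0,0,0,0,0,-0.27,0,0,0])

```text
time: 6.65
eef_pos: [0.3777, 0.255, 0.3166]
tcp_rot: [0.468, 0.884, -0.001, -0.001]
contact_force: [0.7, 1.1, -3.3]
opening: 0.314
finger_force: 40.3
```

Emit:
carry_out(deltas=[0,0,-0.04,0,0,0,0,0,-0.04,0,0,0])

```text
time: 6.9
eef_pos: [0.3797, 0.2558, 0.3592]
tcp_rot: [0.468, 0.884, 0.002, 0.002]
contact_force: [0.5, 0.1, -3.3]
opening: 0.309
finger_force: 40.4
```

Emit:
carry_out(deltas=[-0.0544,-0.0032,0,0,0,0.1191,-0.1081,-0.0129,0,0,0,0.2382,-0.1602,-0.0289,0,0,0,0.3573,-0.21,-0.051,0,0,0,0.4764])

```text
time: 7.4
eef_pos: [0.454, 0.0517, 0.3519]
tcp_rot: [0.664, 0.747, -0.002, -0.003]
contact_force: [0.4, 0.2, -3.5]
opening: 0.311
finger_force: 40.0
```

Emit:
carry_out(deltas=[-0.0544,-0.0032,0,0,0,0.1191,-0.1081,-0.0129,0,0,0,0.2382,-0.1602,-0.0289,0,0,0,0.3573,-0.21,-0.051,0,0,0,0.4764,-0.21,-0.051,0,0,0,0.4764])

```text
time: 8.02
eef_pos: [0.4276, -0.1638, 0.352]
tcp_rot: [0.823, 0.568, -0.002, -0.003]
contact_force: [-0.1, 0.4, -3.5]
opening: 0.311
finger_force: 39.8
```

```bash
python3 - <<'E'
from h import *
s=ctrl.get_state();print(s["opening"],s["finger_force"],s["qpos"].round(3), rel((.420,-.158,.23)))
im,d=ctrl.read_camera("top");cv2.imwrite("pics/t2.png",cv2.resize(im[180:290,240:420,::-1],None,fx=3,fy=3))
im,d=ctrl.read_camera("side");cv2.imwrite("pics/s2.png",cv2.resize(im[60:290,200:440,::-1],None,fx=2,fy=2))
E
```

```text
0.31061123400723567 39.84258742653765 [-5.870e-01 -2.760e-01  1.925e+00 -1.000e-03  1.500e+00 -2.260e-01] [ 0.0026 -0.0083  0.1221  0.      0.      0.    ]
```

View pics/s2.png

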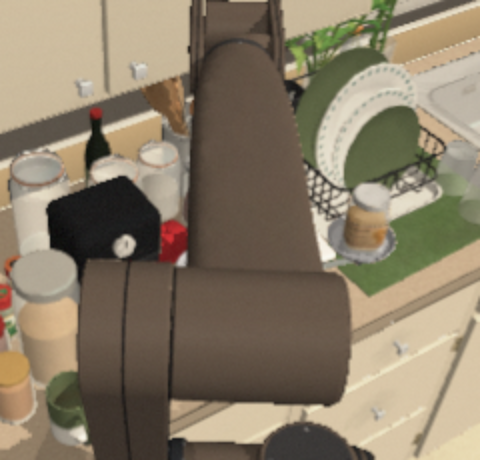

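Emit:
carry_out(deltas=[0.002,-0.004,0.04,0,0,0,0.003,-0.008,0.08,0,0,0,0.003,-0.008,0.11,0,0,0,0.003,-0.008,0.122,0,0,0,0.003,-0.008,0.122,0,0,0])

```text
time: 8.75
eef_pos: [0.4231, -0.1547, 0.2334]
tcp_rot: [0.82, 0.572, -0.0, -0.001]
contact_force: [0.7, 0.2, -2.7]
opening: 0.315
finger_force: 39.9
```

Emit:
carry_out(deltas=[0,0,0.004,0,0,0,0,0,0.008,0,0,0,0,0,0.008,0,0,0])

```text
time: 9.12
eef_pos: [0.4233, -0.1559, 0.2265]
tcp_rot: [0.821, 0.571, 0.0, 0.0]
contact_force: [-0.2, -0.2, -2.8]
opening: 0.315
finger_force: 40.0
```

Emit:
carry_out(deltas=[0,0,0.002,0,0,0,0,0,0.004,0,0,0,0,0,0.004,0,0,0])

```text
time: 9.5
eef_pos: [0.4231, -0.1558, 0.2221]
tcp_rot: [0.821, 0.571, -0.0, -0.0]
contact_force: [-0.0, -0.3, -3.2]
opening: 0.308
finger_force: 39.9
```

Emit:
carry_out(deltas=[0,0,0.002,0,0,0,0,0,0.003,0,0,0,0,0,0.003,0,0,0])

```text
time: 9.88
eef_pos: [0.4232, -0.1558, 0.2191]
tcp_rot: [0.821, 0.571, -0.0, -0.0]
contact_force: [0.1, -0.2, -3.8]
opening: 0.314
finger_force: 40.0
```

Emit:
carry_out(deltas=[0,0,0.002,0,0,0,0,0,0.002,0,0,0])

```text
time: 10.12
eef_pos: [0.4235, -0.156, 0.2179]
tcp_rot: [0.821, 0.571, 0.0, 0.0]
contact_force: [-0.5, 0.8, 0.3]
opening: 0.311
finger_force: 40.1
```

Emit:
carry_out(deltas=[0,0,0.002,0,0,0,0,0,0.002,0,0,0])

```text
time: 10.38
eef_pos: [0.4235, -0.156, 0.2155]
tcp_rot: [0.821, 0.571, 0.0, 0.0]
contact_force: [1.2, 0.1, 0.2]
opening: 0.311
finger_force: 40.1
```

Emit:
carry_out(deltas=[0,0,0,0,0,0,0,0,0,0,0,0,0,0,0,0,0,0,0,0,0,0,0,0], grip=90)

```text
time: 10.88
eef_pos: [0.4233, -0.1559, 0.2154]
tcp_rot: [0.821, 0.571, 0.0, 0.0]
contact_force: [0.3, 0.5, -0.3]
opening: 0.903
finger_force: 0.0
```

Emit:
carry_out(deltas=[0,0,-0.03,0,0,0,0,0,-0.08,0,0,0,0,0,-0.13,0,0,0,0,0,-0.16,0,0,0])

```text
time: 11.38
eef_pos: [0.4237, -0.1561, 0.3786]
tcp_rot: [0.821, 0.571, 0.001, 0.002]
contact_force: [-0.3, 0.2, -0.4]
opening: 0.905
finger_force: 0.0
```

```bash
python3 - <<'E'
from h import *
s=ctrl.get_state();print(s["qpos"].round(3),s["eef_pos"].round(3))
yaw=np.radians(-5.4)
B=np.array([.406,-.307,0]);Rb=R.from_euler("z",yaw)
zt=Rb.apply([.7071,0,-.7071])
face=B+Rb.apply([-.0383,0,.0743]);print("face",face.round(4))
# two choices of tool roll: closing axis y = +-balance y
for sgn in(1,-1):
    y=Rb.apply([0,sgn,0]);x=np.cross(y,zt);T=R.from_matrix(np.c_[x,y,zt])
    for off,name in((-.12,"standoff120"),(-.03,"30")):
        p=face+off*zt+.010*Rb.apply([.7071,0,.7071]);print(sgn,name,p.round(3),rel(p,T))
# in-plane variant: yaw with base azimuth
E
```

```text
[-0.578 -0.304  1.9    0.     1.541 -0.223] [ 0.424 -0.156  0.379]
face [ 0.3679 -0.3034  0.0743]
1 standoff120 [ 0.29  -0.296  0.166] [-0.1774 -0.0771  0.2122 -0.7124 -0.5445 -1.7254]
1 30 [ 0.354 -0.302  0.103] [-0.1609 -0.0159  0.2761 -0.7124 -0.5445 -1.7254]
-1 standoff120 [ 0.29  -0.296  0.166] [-0.1774 -0.0771  0.2122 -0.5088  0.6658  1.2393]
-1 30 [ 0.354 -0.302  0.103] [-0.1609 -0.0159  0.2761 -0.5088  0.6658  1.2393]
```

Emit:
carry_out(deltas=[0,0.02,0,-0.17,0,0,0,0.04,0,-0.34,0,0,0,0.04,0,-0.5,0.15,0,0,0.04,0,-0.5,0.3,0,0,0.04,0,-0.5,0.3,0], grip=0)

```text
time: 12.0
eef_pos: [0.4597, -0.1714, 0.3742]
tcp_rot: [0.788, 0.545, 0.261, 0.118]
contact_force: [0.9, -0.3, -0.3]
opening: 0.005
finger_force: 0.0
```

```bash
cat > kin.py <<'E'
from h import *
from scipy.optimize import least_squares
Rz=lambda a:R.from_euler("z",a);Ry=lambda a:R.from_euler("y",a)
def fk(q,p):
    L1,L2,Lt,h,d,a,e=p
    R1=Rz(q[0]); A=R1*Ry(q[1]); Bq=A*Ry(q[2]); C=Bq*Rz(q[3]); D=C*Ry(q[4]); T=D*Rz(q[5]+np.pi/2*TW)
    pos=R1.apply([a,d,h])+A.apply([0,0,L1])+Bq.apply([0,0,L2])+C.apply([0,e,0])+D.apply([0,0,Lt])
    return pos,T
TW=0
E
python3 - <<'E'
import kin;from kin import *
s=ctrl.get_state();print(s["qpos"].round(4),s["eef_pos"],s["tcp_rot"])
D=[([-1.312,.2863,1.5767,0,1.2786,-.15],(.26835,-.61936,.23134),(.97918,.20298,0,0)),
([.406,-.139,1.741,0,1.539,-.195],(.4289,.2943,.3913),(.466,.885,0,0)),
([-.587,-.276,1.925,-.001,1.5,-.226],(.4276,-.1638,.352),(.823,.568,-.002,-.003)),
([-.578,-.304,1.9,0,1.541,-.223],(.4237,-.1561,.3786),(.821,.571,.001,.002)),
(s["qpos"],s["eef_pos"],s["tcp_rot"])]
for TW in range(4):
    kin.TW=TW
    print(TW,[np.round((fk(q,np.zeros(7))[1].inv()*R.from_quat(t)).magnitude(),3) for q,_,t in D])
f=lambda p:np.concatenate([fk(np.array(q),p)[0]-np.array(x) for q,x,_ in D]+[1e-3*(p-[.435,.57,.25,.23,.1,0,0])])
r=least_squares(f,[.435,.57,.25,.23,.1,0,0]);print(r.x.round(4),np.abs(r.fun[:15]).max());np.save("kin.npy",r.x)
E
```

```text
[-0.8118 -0.4802  2.1035  0.5117  1.2206 -0.5574] [ 0.45965511 -0.17138077  0.37419821] [0.78785341 0.54517595 0.26114451 0.11778685]
0 [np.float64(1.571), np.float64(1.57), np.float64(1.572), np.float64(1.571), np.float64(1.571)]
1 [np.float64(0.0), np.float64(0.001), np.float64(0.002), np.float64(0.001), np.float64(0.0)]
2 [np.float64(1.571), np.float64(1.571), np.float64(1.569), np.float64(1.57), np.float64(1.571)]
3 [np.float64(3.142), np.float64(3.141), np.float64(3.14), np.float64(3.141), np.float64(3.142)]
[ 0.4354  0.5701  0.2478  0.2255  0.1023 -0.0009 -0.0013] 0.0013402612627942956
```

```bash
cat >> kin.py <<'E'
TW=1
P=np.load("kin.npy") if __import__("os").path.exists("kin.npy") else None
LO=np.array([-2.77,-.9,.21,-1.53,.24,-2.84]);HI=np.array([2.77,2.22,2.48,4.67,2.81,2.84])
def ik(pos,T,seeds=None):
    best=None
    for s in (seeds if seeds is not None else [[-1,-.5,2.2,.5,1.2,-.5],[-1,-.5,2.2,2.5,1.2,1],[-1,-.5,2.2,-.5,1.2,1.],[-.9,-.7,2.3,1,.8,-2]]):
        f=lambda q:np.r_[(fk(q,P)[0]-pos)*5,(fk(q,P)[1].inv()*T).as_rotvec()]
        r=least_squares(f,np.clip(s,LO+.01,HI-.01),bounds=(LO,HI))
        if best is None or r.cost<best[1]: best=(r.x,r.cost)
    return best
Bo=np.array([.406,-.307,0]);Rb=R.from_euler("z",-5.4,degrees=True)
face=Bo+Rb.apply([-.0383,0,.0743]);inw=Rb.apply([.7071,0,-.7071]);stroke=Rb.apply([-.7071,0,-.7071])
def tool(az,tilt,sgn):
    "tool z: azimuth az deg rel. balance x, tilt deg from vertical"
    a=np.radians(az);t=np.radians(tilt)
    z=Rb.apply([np.sin(t)*np.cos(a),np.sin(t)*np.sin(a),-np.cos(t)]);y=sgn*Rb.apply([-np.sin(a),np.cos(a),0])
    return R.from_matrix(np.c_[np.cross(y,z),y,z])
E
python3 - <<'E'
from kin import *
for sgn in(1,-1):
  for tilt in(45,40):
    for az in(0,10,20,30):
        o=[]
        for st in(-.012,.022):
            p=face+stroke*st+inw*(-.002)
            q,c=ik(p,tool(az,tilt,sgn)); o.append((round(np.sqrt(2*c),4),q.round(2)))
        print(sgn,tilt,az,*o)
E
```

```text
1 45 0 (np.float64(0.0365), array([-1.25, -0.15,  2.48,  1.08,  0.82,  2.76])) (np.float64(0.0906), array([-1.31, -0.09,  2.48,  1.06,  0.86,  2.69]))
1 45 10 (np.float64(0.0), array([-1.28, -0.1 ,  2.45,  1.04,  0.93,  2.63])) (np.float64(0.0046), array([-1.35, -0.07,  2.48,  1.05,  0.94,  2.54]))
1 45 20 (np.float64(0.0), array([-1.29, -0.03,  2.38,  0.96,  1.04,  2.54])) (np.float64(0.0), array([-1.35, -0.  ,  2.41,  0.96,  1.03,  2.46]))
1 45 30 (np.float64(0.0), array([-1.29,  0.04,  2.31,  0.88,  1.13,  2.46])) (np.float64(0.0), array([-1.34,  0.07,  2.34,  0.88,  1.12,  2.38]))
1 40 0 (np.float64(0.0208), array([-1.22, -0.17,  2.48,  1.01,  0.78,  2.84])) (np.float64(0.0555), array([-1.27, -0.13,  2.48,  0.97,  0.8 ,  2.82]))
1 40 10 (np.float64(0.0), array([-1.24, -0.12,  2.42,  0.93,  0.89,  2.76])) (np.float64(0.0), array([-1.3 , -0.1 ,  2.47,  0.95,  0.89,  2.66]))
1 40 20 (np.float64(0.0), array([-1.25, -0.05,  2.36,  0.87,  0.99,  2.65])) (np.float64(0.0), array([-1.31, -0.03,  2.4 ,  0.88,  0.98,  2.56]))
1 40 30 (np.float64(0.0), array([-1.25,  0.01,  2.3 ,  0.81,  1.0
[... 566 characters left out ...]
.29,  0.04,  2.31,  0.88,  1.13, -0.68])) (np.float64(0.0), array([-1.34,  0.07,  2.34,  0.88,  1.12, -0.76]))
-1 40 0 (np.float64(0.0), array([-1.21, -0.18,  2.48,  0.98,  0.77, -0.26])) (np.float64(0.0555), array([-1.27, -0.13,  2.48,  0.97,  0.8 , -0.32]))
-1 40 10 (np.float64(0.0), array([-1.24, -0.12,  2.42,  0.93,  0.89, -0.39])) (np.float64(0.0), array([-1.3 , -0.1 ,  2.47,  0.95,  0.89, -0.48]))
-1 40 20 (np.float64(0.0), array([-1.25, -0.05,  2.36,  0.87,  0.99, -0.5 ])) (np.float64(0.0), array([-1.31, -0.03,  2.4 ,  0.88,  0.98, -0.58]))
-1 40 30 (np.float64(0.0), array([-1.25,  0.01,  2.3 ,  0.81,  1.08, -0.6 ])) (np.float64(0.0), array([-1.3 ,  0.03,  2.34,  0.81,  1.07, -0.67]))
```

```bash
python3 - <<'E'
from kin import *
yb=Rb.apply([0,1,0])
for az,tilt in((20,43),(30,45)):
  for l in(0,-.03):
    print(az,tilt,l,[(s,round(float(np.sqrt(2*ik(face+stroke*-.010-inw*s+yb*l,tool(az,tilt,-1),[[-1.28,-.03,2.38,.9,1,-.6]])[1])),3)) for s in(.01,.02,.03,.04,.06,.08,.1)])
  # up-and-forward of brow, tool same
  print("hi",[(x,z,round(float(np.sqrt(2*ik(Bo+Rb.apply([x,-.01,z]),tool(az,tilt,-1),[[-1.28,-.03,2.38,.9,1,-.6]])[1])),3)) for x in(-.08,-.095,-.11) for z in(.1,.15,.2,.25,.3)])
E
```

```text
20 43 0 [(0.01, 0.0), (0.02, 0.0), (0.03, 0.0), (0.04, 0.0), (0.06, 0.0), (0.08, 0.0), (0.1, 0.0)]
20 43 -0.03 [(0.01, 0.0), (0.02, 0.0), (0.03, 0.0), (0.04, 0.0), (0.06, 0.0), (0.08, 0.0), (0.1, 0.0)]
hi [(-0.08, 0.1, 0.0), (-0.08, 0.15, 0.0), (-0.08, 0.2, 0.0), (-0.08, 0.25, 0.0), (-0.08, 0.3, 0.0), (-0.095, 0.1, 0.0), (-0.095, 0.15, 0.0), (-0.095, 0.2, 0.0), (-0.095, 0.25, 0.0), (-0.095, 0.3, 0.0), (-0.11, 0.1, 0.0), (-0.11, 0.15, 0.0), (-0.11, 0.2, 0.0), (-0.11, 0.25, 0.0), (-0.11, 0.3, 0.0)]
30 45 0 [(0.01, 0.0), (0.02, 0.0), (0.03, 0.0), (0.04, 0.0), (0.06, 0.0), (0.08, 0.0), (0.1, 0.0)]
30 45 -0.03 [(0.01, 0.0), (0.02, 0.0), (0.03, 0.0), (0.04, 0.0), (0.06, 0.0), (0.08, 0.0), (0.1, 0.0)]
hi [(-0.08, 0.1, 0.0), (-0.08, 0.15, 0.0), (-0.08, 0.2, 0.0), (-0.08, 0.25, 0.0), (-0.08, 0.3, 0.0), (-0.095, 0.1, 0.0), (-0.095, 0.15, 0.0), (-0.095, 0.2, 0.0), (-0.095, 0.25, 0.0), (-0.095, 0.3, 0.0), (-0.11, 0.1, 0.0), (-0.11, 0.15, 0.0), (-0.11, 0.2, 0.0), (-0.11, 0.25, 0.0), (-0.11, 0.3, 0.0)]
```

```bash
python3 - <<'E'
from kin import *
s=ctrl.get_state();T=tool(20,43,-1);A=Bo+Rb.apply([-.12,-.005,.33])
Bp=face-stroke*.010-inw*.06
print("A",A.round(3),rel(A,T),"deg",np.degrees(np.linalg.norm(rel(A,T)[3:])))
print("B from A in tool",T.inv().apply(Bp-A).round(4),"inw",T.inv().apply(inw).round(4),"stroke",T.inv().apply(stroke).round(4),"baly",T.inv().apply(Rb.apply([0,1,0])).round(4))
R0=R.from_quat(s["tcp_rot"]);rv=(R0.inv()*T).as_rotvec();q=s["qpos"]
for f in(.25,.5,.75,1): 
    q,c=ik(s["eef_pos"]+f*(A-s["eef_pos"]),R0*R.from_rotvec(f*rv),[q]);print(f,q.round(2),c)
E
```

```text
A [ 0.286 -0.301  0.33 ] [-0.1783 -0.1104 -0.0696 -0.0457  0.1765  0.9687] deg 56.47691313629969
B from A in tool [-0.1075  0.0112  0.1817] inw [0.0037 0.2418 0.9703] stroke [-0.9682 -0.2418  0.064 ] baly [ 0.2501 -0.9397  0.2333]
0.25 [-0.99 -0.53  2.16  0.6   1.32 -0.49] 1.0708687532304405e-18
0.5 [-1.17 -0.55  2.2   0.66  1.42 -0.42] 2.6188320315312336e-19
0.75 [-1.35 -0.54  2.23  0.71  1.51 -0.34] 5.7781963514839296e-21
1 [-1.51 -0.51  2.24  0.73  1.58 -0.25] 2.4970134271750532e-22
```

Emit:
carry_out(deltas=[-0.032,-0.02,-0.0125,-0.008,0.032,0.174,-0.064,-0.04,-0.025,-0.016,0.064,0.349,-0.096,-0.06,-0.0376,-0.025,0.095,0.523,-0.128,-0.079,-0.05,-0.033,0.127,0.697,-0.16,-0.099,-0.063,-0.041,0.159,0.872])

```text
time: 12.62
eef_pos: [0.3045, -0.2871, 0.3359]
tcp_rot: [0.919, 0.164, 0.357, -0.031]
contact_force: [0.7, -0.6, 0.5]
opening: -0.001
finger_force: 0.0
```

```bash
python3 - <<'E'
from kin import *
T=tool(20,43,-1);print(rel(face-stroke*.010-inw*.06,T))
E
```

```text
[-0.1254  0.0087  0.1737 -0.0069  0.0181  0.096 ]
```

Emit:
carry_out(deltas=[-0.035,0,0.04,-0.003,0.01,0.05,-0.066,0.001,0.076,-0.007,0.018,0.096,-0.097,0.001,0.112,-0.007,0.018,0.096,-0.1255,0.0015,0.1446,-0.007,0.018,0.096,-0.1255,0.0015,0.1446,-0.007,0.018,0.096])

```text
time: 13.25
eef_pos: [0.3129, -0.2957, 0.1421]
tcp_rot: [0.922, 0.12, 0.364, -0.05]
contact_force: [-0.4, -0.5, 0.4]
opening: 0.001
finger_force: 0.0
```

```bash
python3 - <<'E'
from kin import *
T=tool(20,43,-1);s=ctrl.get_state();print(s["qpos"].round(2),s["contact_force"])
for g in(.015,0): print(rel(face-stroke*.010-inw*g,T))
B=Bo
print("tcp in balance",Rb.inv().apply(s["eef_pos"]-Bo).round(4))
im,d=ctrl.read_camera("top");cv2.imwrite("pics/t3.png",cv2.resize(im[170:300,250:420,::-1],None,fx=3,fy=3,interpolation=cv2.INTER_CUBIC))
im,d2=ctrl.read_camera("side");cv2.imwrite("pics/s3.png",cv2.resize(im[120:280,270:420,::-1],None,fx=3,fy=3,interpolation=cv2.INTER_CUBIC))
a=cv2.imread("pics/t3.png");b=cv2.imread("pics/s3.png")
h=390;cv2.imwrite("pics/ts3.png",cv2.resize(np.hstack([a,cv2.resize(b,(int(b.shape[1]*h/b.shape[0]),h))]),None,fx=.85,fy=.85))
E
```

```text
[-1.43 -0.22  2.41  0.81  1.21 -0.52] [-0.42431521 -0.52819777  0.42509784]
[ 0.0008  0.0206  0.0691 -0.0082 -0.001   0.0004]
[ 0.0008  0.0244  0.0837 -0.0082 -0.001   0.0004]
tcp in balance [-0.0937  0.0025  0.1421]
```

View pics/ts3.png

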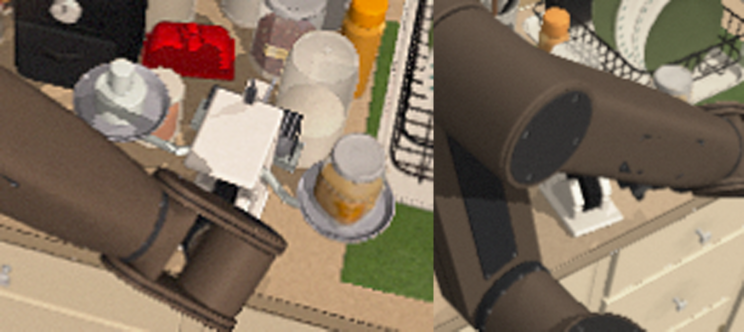

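The left pan, now at about (120,95) in the crop, holds the large weight upright. The jar is still on the right pan, and the gripper is in front of the brow. Next I approach the wheel gently.

Emit:
carry_out(deltas=[0.0005,0.008,0.027,-0.008,-0.001,0,0.0008,0.016,0.054,-0.008,-0.001,0,0.0008,0.0218,0.0735,-0.008,-0.001,0,0.0008,0.0218,0.0735,-0.008,-0.001,0])

```text
time: 13.85
eef_pos: [0.3687, -0.3073, 0.0936]
tcp_rot: [0.922, 0.12, 0.365, -0.041]
contact_force: [-0.7, -0.5, 0.2]
opening: 0.0
finger_force: 0.0
```

Emit:
carry_out(deltas=[0,0.0005,0.0025,0,0,0,0,0.0012,0.005,0,0,0,0,0.0012,0.005,0,0,0])

```text
time: 14.22
eef_pos: [0.3712, -0.3072, 0.0887]
tcp_rot: [0.922, 0.119, 0.365, -0.042]
contact_force: [-0.0, 0.1, 0.4]
opening: -0.001
finger_force: 0.0
```

Emit:
carry_out(deltas=[0,0.0003,0.0012,0,0,0,0,0.0006,0.0025,0,0,0,0,0.0006,0.0025,0,0,0])

```text
time: 14.6
eef_pos: [0.3731, -0.307, 0.0863]
tcp_rot: [0.923, 0.119, 0.365, -0.042]
contact_force: [0.7, 0.4, -0.9]
opening: 0.002
finger_force: 0.0
```

Emit:
carry_out(deltas=[0.0007,-0.002,0.0025,0,0,0,0.0007,-0.002,0.0025,0,0,0])

```text
time: 14.85
eef_pos: [0.3748, -0.3041, 0.0848]
tcp_rot: [0.922, 0.119, 0.365, -0.043]
contact_force: [0.5, 0.0, 0.5]
opening: 0.006
finger_force: 0.0
```

Emit:
carry_out(deltas=[0,0.0005,0.002,0,0,0,0,0.0005,0.002,0,0,0])

```text
time: 15.1
eef_pos: [0.3763, -0.3046, 0.0835]
tcp_rot: [0.922, 0.119, 0.365, -0.042]
contact_force: [-0.8, -0.5, -0.3]
opening: 0.001
finger_force: 0.0
```

Emit:
carry_out(deltas=[0,0.0005,0.002,0,0,0,0,0.0005,0.002,0,0,0])

```text
time: 15.35
eef_pos: [0.3778, -0.305, 0.0822]
tcp_rot: [0.922, 0.119, 0.365, -0.042]
contact_force: [-1.1, 0.2, 0.5]
opening: 0.002
finger_force: 0.7
```

Emit:
carry_out(deltas=[0,0.0005,0.002,0,0,0,0,0.0005,0.002,0,0,0])

```text
time: 15.6
eef_pos: [0.3792, -0.3052, 0.0809]
tcp_rot: [0.922, 0.119, 0.365, -0.042]
contact_force: [-2.9, -0.7, 3.7]
opening: -0.0
finger_force: 2.4
```

Emit:
carry_out(deltas=[0,0.0005,0.002,0,0,0,0,0.0005,0.002,0,0,0])

```text
time: 15.85
eef_pos: [0.3807, -0.3054, 0.0794]
tcp_rot: [0.922, 0.119, 0.365, -0.042]
contact_force: [-4.2, -0.2, 4.7]
opening: -0.002
finger_force: 3.3
```

Emit:
carry_out(deltas=[0,0.0005,0.002,0,0,0,0,0.0005,0.002,0,0,0])

```text
time: 16.1
eef_pos: [0.3821, -0.3056, 0.078]
tcp_rot: [0.922, 0.119, 0.365, -0.042]
contact_force: [-5.6, 1.2, 5.4]
opening: 0.003
finger_force: 4.1
```

Emit:
carry_out(deltas=[0,0.0003,0.001,0,0,0,0,0.0003,0.001,0,0,0])

```text
time: 16.35
eef_pos: [0.3828, -0.3057, 0.0774]
tcp_rot: [0.922, 0.119, 0.365, -0.042]
contact_force: [-6.0, 0.7, 7.0]
opening: -0.0
finger_force: 4.5
```

Emit:
carry_out(deltas=[0,0.0005,0.0018,0,0,0,-0.0048,-0.0008,0.0021,0,0,0,-0.0097,-0.002,0.0024,0,0,0,-0.0145,-0.0032,0.0028,0,0,0])

```text
time: 16.85
eef_pos: [0.3737, -0.3049, 0.066]
tcp_rot: [0.922, 0.12, 0.366, -0.042]
contact_force: [-8.5, 1.6, 10.3]
opening: -0.001
finger_force: 7.0
```

```bash
cat >> kin.py <<'E'
def where():
    s=ctrl.get_state();v=s["eef_pos"]-face
    F=s["contact_force"]
    print("t",round(s["time"],2),"stroke",round(v@stroke*1e3,1),"inw",round(v@inw*1e3,1),"y",round(Rb.inv().apply(v)[1]*1e3,1),"F in/stroke",round(-F@inw,1),round(F@stroke,1))
def beam(tag):
    im,d=ctrl.read_camera("top");cv2.imwrite(f"pics/top_{tag}.png",im[...,::-1])
    W=cloud("top",d).reshape(-1,3);r=np.hypot(W[:,0]-.42,W[:,1]+.158)
    m=(r>.036)&(r<.050)&(W[:,2]<.2)&(W[:,2]>.11);z=np.median(W[m,2])
    r2=np.hypot(W[:,0]-.39,W[:,1]+.456);m2=(r2<.025)&(W[:,2]>.2)&(W[:,2]<.3);z2=np.median(W[m2,2])
    print("panL",z.round(4),m.sum(),"jar lid",z2.round(4),m2.sum())
E
python3 - <<'E'
from kin import *
where();beam("a")
E
```

```text
t 16.85 stroke 1.6 inw 10.1 y -0.9 F in/stroke 13.4 -1.2
panL 0.169 82 jar lid 0.2356 182
```

Emit:
carry_out(deltas=[-0.0048,-0.0015,-0.0005,0,0,0,-0.0097,-0.0029,-0.0008,0,0,0,-0.0136,-0.0038,-0.0006,0,0,0,-0.0136,-0.0038,-0.0006,0,0,0])

```text
time: 17.4
eef_pos: [0.3621, -0.3034, 0.0557]
tcp_rot: [0.923, 0.119, 0.364, -0.042]
contact_force: [-6.4, 1.2, 4.4]
opening: -0.001
finger_force: 4.1
```

```bash
python3 - <<'E'
from kin import *
where();beam("b")
a=cv2.imread("pics/top1.png")[190:280,300:390];b=cv2.imread("pics/top_b.png")[190:280,300:390]
cv2.imwrite("pics/cmp.png",cv2.resize(np.hstack([a,b]),None,fx=4,fy=4,interpolation=cv2.INTER_CUBIC))
E
```

```text
t 17.4 stroke 17.3 inw 9.1 y -0.5 F in/stroke 7.7 1.5
panL 0.1674 109 jar lid 0.2361 180
```

View pics/cmp.png

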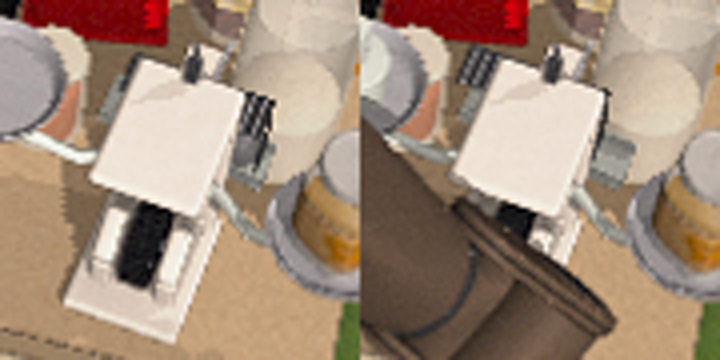

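In the crop the fork's dark comb has moved from the right of the column at (255,120) towards the left at (480,65) in the right half, so the wheel is turning. I'll back off and read how many clicks that was.

Emit:
carry_out(deltas=[0,-0.003,-0.012,0,0,0,0,-0.005,-0.022,0,0,0,0.028,0.002,-0.024,0,0,0,0.028,0.002,-0.024,0,0,0,0.028,0.002,-0.024,0,0,0])

```text
time: 18.08
eef_pos: [0.3666, -0.3037, 0.0924]
tcp_rot: [0.923, 0.119, 0.365, -0.042]
contact_force: [-0.5, 0.2, -0.2]
opening: 0.001
finger_force: 0.0
```

Emit:
carry_out(deltas=[0,0,0,0,0,0,0,0,0,0,0,0,0,0,0,0,0,0,0,0,0,0,0,0,0,0,0,0,0,0])

```text
time: 18.7
eef_pos: [0.367, -0.3042, 0.0928]
tcp_rot: [0.923, 0.119, 0.365, -0.042]
contact_force: [1.0, -0.2, 0.2]
opening: 0.002
finger_force: 0.0
```

```bash
python3 - <<'E'
from kin import *
where();beam("c");print(ctrl.find_in("top","fork_mid")[:2])
for n in range(0,10): print(n,proj("top",Bo+Rb.apply([.088,-.045+.01*n,.087])).round(0),end=";")
a=cv2.imread("pics/top_b.png");c=cv2.imread("pics/top_c.png")
for n,i in(("0",cv2.imread("pics/top1.png")),("b",a),("c",c)):
    g=cv2.cvtColor(i,cv2.COLOR_BGR2GRAY)
    # dark pixels near the fork line
    for nm,(x0,x1,y0,y1) in(("R",(355,372,208,240)),("L",(320,338,200,222))):
        p=np.argwhere(g[y0:y1,x0:x1]<60);print(n,nm,len(p),(p.mean(0)[::-1]+[x0,y0]).round(1) if len(p) else "")
cv2.imwrite("pics/cc.png",cv2.resize(c[190:280,290:410],None,fx=5,fy=5,interpolation=cv2.INTER_CUBIC))
E
```

```text
t 18.7 stroke -12.5 inw -13.6 y -0.9 F in/stroke -0.6 -0.9
panL 0.1672 96 jar lid 0.2364 178
[{'uv': [327.1, 205.2], 'score': 0.54}]
0 [359. 225.];1 [356. 224.];2 [354. 223.];3 [351. 222.];4 [348. 221.];5 [345. 220.];6 [342. 219.];7 [340. 218.];8 [337. 217.];9 [334. 216.];0 R 46 [364.5 219.7]
0 L 13 [332.7 202. ]
b R 12 [360.5 219.2]
b L 35 [330.3 204.5]
c R 10 [360.4 220.3]
c L 35 [330.1 204.6]
```

View pics/cc.png

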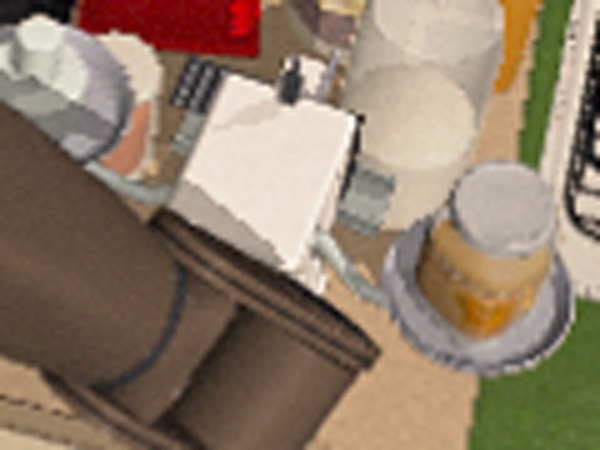

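Emit:
carry_out(deltas=[0,0.0024,0.0097,0,0,0,0.0001,0.0041,0.0165,0,0,0,0.0001,0.005,0.0199,0,0,0,0.0001,0.005,0.0199,0,0,0])

```text
time: 19.3
eef_pos: [0.3819, -0.3059, 0.0787]
tcp_rot: [0.922, 0.119, 0.365, -0.043]
contact_force: [-4.8, 1.0, 6.3]
opening: 0.001
finger_force: 4.0
```

Emit:
carry_out(deltas=[-0.0048,-0.0009,0.0015,0,0,0,-0.0097,-0.002,0.0024,0,0,0,-0.0145,-0.0032,0.0027,0,0,0,-0.0193,-0.0043,0.0033,0,0,0,-0.0232,-0.0051,0.0043,0,0,0])

```text
time: 19.92
eef_pos: [0.3671, -0.3045, 0.0602]
tcp_rot: [0.922, 0.12, 0.366, -0.043]
contact_force: [-4.7, 1.8, 6.7]
opening: 0.0
finger_force: 4.3
```

Emit:
carry_out(deltas=[-0.0053,-0.0012,0.001,0,0,0,-0.0053,-0.0012,0.001,0,0,0])

```text
time: 20.18
eef_pos: [0.3629, -0.3039, 0.0547]
tcp_rot: [0.923, 0.119, 0.364, -0.043]
contact_force: [-7.0, 0.9, 5.0]
opening: -0.0
finger_force: 4.2
```

Emit:
carry_out(deltas=[0,-0.003,-0.012,0,0,0,0,-0.005,-0.022,0,0,0,0.028,0.002,-0.024,0,0,0,0.028,0.002,-0.024,0,0,0,0.028,0.002,-0.024,0,0,0])

```text
time: 20.8
eef_pos: [0.3672, -0.3043, 0.0913]
tcp_rot: [0.923, 0.119, 0.365, -0.042]
contact_force: [-0.1, -0.3, -0.7]
opening: 0.007
finger_force: 0.0
```

Emit:
carry_out(deltas=[0,0,0,0,0,0,0,0,0,0,0,0,0,0,0,0,0,0,0,0,0,0,0,0,0,0,0,0,0,0])

```text
time: 21.42
eef_pos: [0.3677, -0.3048, 0.0917]
tcp_rot: [0.923, 0.119, 0.365, -0.042]
contact_force: [0.7, 0.3, -0.6]
opening: -0.002
finger_force: 0.0
```

Emit:
carry_out(deltas=[0,0,0,0,0,0,0,0,0,0,0,0,0,0,0,0,0,0,0,0,0,0,0,0,0,0,0,0,0,0])

```text
time: 22.05
eef_pos: [0.3677, -0.3047, 0.0917]
tcp_rot: [0.922, 0.119, 0.365, -0.042]
contact_force: [0.4, -0.5, -0.2]
opening: 0.003
finger_force: 0.0
```

```bash
cat >> kin.py <<'E'
def comb(tag):
    g=cv2.cvtColor(cv2.imread(f"pics/top_{tag}.png"),cv2.COLOR_BGR2GRAY)
    for nm,(x0,x1,y0,y1) in(("R",(355,372,208,240)),("L",(310,338,195,222))):
        p=np.argwhere(g[y0:y1,x0:x1]<60);print(tag,nm,len(p),(p[:,1].min()+x0,p[:,1].max()+x0) if len(p) else "")
E
python3 - <<'E'
from kin import *
where();beam("d");cv2.imwrite("pics/top_0.png",cv2.imread("pics/top1.png"))
for t in"0bd":comb(t)
E
```

```text
t 22.05 stroke -12.3 inw -12.3 y -1.4 F in/stroke -0.5 -0.2
panL 0.1537 72 jar lid 0.2508 180
0 R 46 (np.int64(361), np.int64(368))
0 L 116 (np.int64(310), np.int64(337))
b R 12 (np.int64(359), np.int64(362))
b L 137 (np.int64(310), np.int64(337))
d R 0 
d L 154 (np.int64(310), np.int64(337))
```

The beam came off its stop and the tilt is now about +0.042, so one more click should level it.

Emit:
carry_out(deltas=[0,0.0024,0.0097,0,0,0,0.0001,0.0038,0.0155,0,0,0,0.0001,0.0047,0.019,0,0,0,0.0001,0.0047,0.019,0,0,0])

```text
time: 22.6
eef_pos: [0.3819, -0.3065, 0.0783]
tcp_rot: [0.922, 0.119, 0.365, -0.042]
contact_force: [-5.0, 1.0, 5.5]
opening: -0.0
finger_force: 3.6
```

Emit:
carry_out(deltas=[-0.0048,-0.0009,0.0015,0,0,0,-0.0097,-0.002,0.0024,0,0,0,-0.0145,-0.0032,0.0027,0,0,0,-0.0145,-0.0032,0.0027,0,0,0])

```text
time: 23.1
eef_pos: [0.3722, -0.3055, 0.0662]
tcp_rot: [0.922, 0.119, 0.365, -0.043]
contact_force: [-7.0, 0.3, 5.6]
opening: 0.002
finger_force: 4.4
```

Emit:
carry_out(deltas=[0,-0.003,-0.012,0,0,0,0,-0.005,-0.022,0,0,0,0,-0.006,-0.026,0,0,0,0,-0.006,-0.026,0,0,0,0,-0.006,-0.026,0,0,0])

```text
time: 23.72
eef_pos: [0.3536, -0.3037, 0.0848]
tcp_rot: [0.923, 0.119, 0.365, -0.042]
contact_force: [0.2, 1.0, -0.3]
opening: 0.002
finger_force: 0.0
```

Emit:
carry_out(deltas=[0,0,0,0,0,0,0,0,0,0,0,0,0,0,0,0,0,0,0,0,0,0,0,0,0,0,0,0,0,0])

```text
time: 24.35
eef_pos: [0.3536, -0.3039, 0.085]
tcp_rot: [0.922, 0.119, 0.365, -0.042]
contact_force: [-0.1, 0.9, 0.4]
opening: -0.002
finger_force: 0.0
```

Emit:
carry_out(deltas=[0,0,0,0,0,0,0,0,0,0,0,0,0,0,0,0,0,0,0,0,0,0,0,0,0,0,0,0,0,0])

```text
time: 24.98
eef_pos: [0.3536, -0.3039, 0.085]
tcp_rot: [0.922, 0.119, 0.365, -0.042]
contact_force: [0.4, 0.2, 0.3]
opening: -0.004
finger_force: 0.0
```

Emit:
carry_out(deltas=[0,0,0,0,0,0,0,0,0,0,0,0,0,0,0,0,0,0,0,0,0,0,0,0,0,0,0,0,0,0])

```text
time: 25.6
eef_pos: [0.3536, -0.3038, 0.0849]
tcp_rot: [0.922, 0.119, 0.365, -0.042]
contact_force: [-0.3, 0.0, 1.1]
opening: 0.0
finger_force: 0.0
```

```bash
python3 - <<'E'
from kin import *
where();beam("e");beam("f")
E
```

```text
t 25.6 stroke 2.5 inw -17.6 y -1.8 F in/stroke 1.1 -0.6
panL 0.1531 101 jar lid 0.2518 181
panL 0.1535 101 jar lid 0.2512 178
```

Emit:
carry_out(deltas=[0.014,0.0035,-0.0009,0,0,0,0.0141,0.0071,0.0136,0,0,0,0.0141,0.0088,0.0204,0,0,0,0.0141,0.0096,0.0233,0,0,0,0.0141,0.0096,0.0233,0,0,0])

```text
time: 26.32
eef_pos: [0.3818, -0.3071, 0.0786]
tcp_rot: [0.922, 0.119, 0.365, -0.042]
contact_force: [-4.1, 0.9, 6.2]
opening: -0.003
finger_force: 2.8
```

Emit:
carry_out(deltas=[0,0.0003,0.0012,0,0,0,-0.0048,-0.0009,0.0018,0,0,0,-0.0097,-0.002,0.0026,0,0,0,-0.0145,-0.0032,0.0029,0,0,0,-0.0193,-0.0043,0.0034,0,0,0])

```text
time: 26.95
eef_pos: [0.3688, -0.3059, 0.063]
tcp_rot: [0.922, 0.12, 0.365, -0.042]
contact_force: [-7.6, 1.4, 8.3]
opening: 0.006
finger_force: 5.7
```

Emit:
carry_out(deltas=[0,0,0,0,0,0])

```text
time: 27.08
eef_pos: [0.3684, -0.3058, 0.0624]
tcp_rot: [0.923, 0.12, 0.365, -0.042]
contact_force: [-9.8, 0.0, 7.1]
opening: 0.002
finger_force: 5.7
```

Emit:
carry_out(deltas=[0,-0.003,-0.012,0,0,0,0,-0.005,-0.022,0,0,0,0,-0.006,-0.026,0,0,0,0,-0.006,-0.026,0,0,0,0,-0.006,-0.026,0,0,0])

```text
time: 27.7
eef_pos: [0.3502, -0.3039, 0.0808]
tcp_rot: [0.922, 0.119, 0.365, -0.042]
contact_force: [0.3, 0.1, -0.7]
opening: 0.002
finger_force: 0.0
```

Emit:
carry_out(deltas=[0,0,0,0,0,0,0,0,0,0,0,0,0,0,0,0,0,0,0,0,0,0,0,0,0,0,0,0,0,0])

```text
time: 28.32
eef_pos: [0.3502, -0.304, 0.0809]
tcp_rot: [0.922, 0.119, 0.365, -0.042]
contact_force: [0.1, -0.6, -0.1]
opening: -0.004
finger_force: 0.0
```

Emit:
carry_out(deltas=[0,0,0,0,0,0,0,0,0,0,0,0,0,0,0,0,0,0,0,0,0,0,0,0,0,0,0,0,0,0])

```text
time: 28.95
eef_pos: [0.3502, -0.304, 0.0809]
tcp_rot: [0.922, 0.119, 0.365, -0.042]
contact_force: [0.9, -0.5, -0.0]
opening: -0.0
finger_force: 0.0
```

Emit:
carry_out(deltas=[0,0,0,0,0,0,0,0,0,0,0,0,0,0,0,0,0,0,0,0,0,0,0,0,0,0,0,0,0,0])

```text
time: 29.58
eef_pos: [0.3502, -0.304, 0.0809]
tcp_rot: [0.922, 0.119, 0.365, -0.042]
contact_force: [-0.6, -0.3, 0.0]
opening: -0.0
finger_force: 0.0
```

```bash
python3 - <<'E'
from kin import *
where();beam("g");beam("h")
E
```

```text
t 29.57 stroke 7.8 inw -17.1 y -2.3 F in/stroke 0.4 0.4
panL 0.1411 78 jar lid 0.2629 181
panL 0.1408 84 jar lid 0.2639 181
```

```bash
python3 - <<'E'
from kin import *
# dark-comb profile along the balance's y on the line z=.087..0.1, from each picture, left of brow
ys=np.arange(.03,.11,.002)
ims={t:cv2.cvtColor(cv2.imread(f"pics/top_{t}.png"),cv2.COLOR_BGR2GRAY) for t in"0cdfh"}
for t,g in ims.items():
    p=g[196:224,312:338].astype(int);print(t,"minprofile",p.min(0).tolist(), "n<70",(p<70).sum())
cv2.imwrite("pics/cm.png",cv2.resize(np.hstack([cv2.imread(f"pics/top_{t}.png")[185:235,305:375] for t in"cfh"]),None,fx=3.6,fy=3.6,interpolation=cv2.INTER_CUBIC))
E
```

```text
0 minprofile [77, 68, 63, 63, 64, 55, 33, 35, 33, 34, 34, 37, 36, 35, 34, 34, 36, 39, 35, 34, 35, 39, 33, 33, 33, 32] n<70 103
c minprofile [70, 66, 67, 66, 64, 55, 33, 33, 35, 36, 34, 36, 35, 35, 35, 35, 34, 35, 38, 35, 34, 37, 35, 34, 34, 36] n<70 128
d minprofile [76, 69, 61, 66, 62, 51, 36, 34, 39, 35, 23, 35, 35, 37, 38, 32, 34, 34, 34, 35, 37, 33, 36, 34, 34, 32] n<70 144
f minprofile [70, 67, 66, 65, 60, 48, 35, 34, 34, 35, 30, 37, 36, 34, 34, 34, 33, 34, 38, 34, 30, 33, 33, 34, 33, 39] n<70 149
h minprofile [56, 52, 45, 40, 44, 42, 35, 35, 38, 34, 26, 33, 35, 35, 33, 35, 34, 23, 32, 33, 40, 33, 34, 34, 43, 34] n<70 163
```

View pics/cm.png

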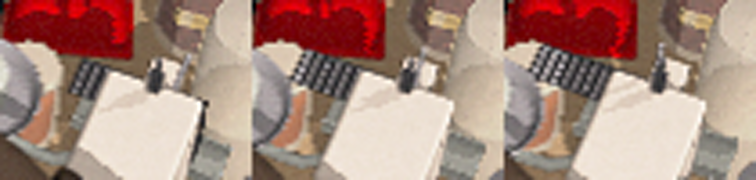

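Emit:
carry_out(deltas=[-0.0011,0.0024,0.0117,0,0,0,-0.0011,0.0041,0.0185,0,0,0,-0.0011,0.0053,0.0224,0,0,0,-0.0011,0.0053,0.0224,0,0,0])

```text
time: 30.18
eef_pos: [0.3655, -0.3054, 0.0635]
tcp_rot: [0.922, 0.12, 0.364, -0.043]
contact_force: [-7.7, 0.7, 5.4]
opening: -0.0
finger_force: 4.5
```

Emit:
carry_out(deltas=[0,0.0005,0.0018,0,0,0,0,0.0007,0.0028,0,0,0,0,0.0007,0.0028,0,0,0])

```text
time: 30.55
eef_pos: [0.3673, -0.3057, 0.0618]
tcp_rot: [0.922, 0.12, 0.365, -0.043]
contact_force: [-10.0, 0.6, 6.6]
opening: 0.0
finger_force: 5.6
```

```bash
python3 - <<'E'
from kin import *
where()
E
```

```text
t 30.55 stroke 9.1 inw 8.7 y -2.3 F in/stroke 11.8 2.4
```

Emit:
carry_out(deltas=[0.0048,0.0012,-0.0003,0,0,0,0.0097,0.0024,-0.0004,0,0,0,0.014,0.0035,-0.0006,0,0,0,0.014,0.0035,-0.0006,0,0,0])

```text
time: 31.05
eef_pos: [0.3781, -0.3068, 0.0724]
tcp_rot: [0.922, 0.12, 0.365, -0.043]
contact_force: [-8.3, 2.4, 7.4]
opening: 0.002
finger_force: 5.2
```

Emit:
carry_out(deltas=[0,-0.003,-0.012,0,0,0,0,-0.005,-0.022,0,0,0,0,-0.006,-0.026,0,0,0,0,-0.006,-0.026,0,0,0,0,-0.006,-0.026,0,0,0])

```text
time: 31.68
eef_pos: [0.3592, -0.3051, 0.0906]
tcp_rot: [0.923, 0.119, 0.365, -0.042]
contact_force: [0.4, 0.4, -0.2]
opening: 0.001
finger_force: 0.0
```

Emit:
carry_out(deltas=[0,0,0,0,0,0,0,0,0,0,0,0,0,0,0,0,0,0,0,0,0,0,0,0,0,0,0,0,0,0])

```text
time: 32.3
eef_pos: [0.3592, -0.3052, 0.0907]
tcp_rot: [0.922, 0.119, 0.365, -0.042]
contact_force: [0.4, -0.6, -0.2]
opening: 0.001
finger_force: 0.0
```

Emit:
carry_out(deltas=[0,0,0,0,0,0,0,0,0,0,0,0,0,0,0,0,0,0,0,0,0,0,0,0,0,0,0,0,0,0])

```text
time: 32.92
eef_pos: [0.3592, -0.3052, 0.0908]
tcp_rot: [0.923, 0.119, 0.365, -0.042]
contact_force: [-0.6, -0.1, -0.3]
opening: 0.001
finger_force: 0.0
```

Emit:
carry_out(deltas=[0,0,0,0,0,0,0,0,0,0,0,0,0,0,0,0,0,0,0,0,0,0,0,0,0,0,0,0,0,0])

```text
time: 33.55
eef_pos: [0.3592, -0.3052, 0.0907]
tcp_rot: [0.923, 0.119, 0.365, -0.042]
contact_force: [0.2, -0.6, -0.1]
opening: -0.002
finger_force: 0.0
```

```bash
python3 - <<'E'
from kin import *
where();beam("i");beam("j")
for t in "hj":
    g=cv2.cvtColor(cv2.imread(f"pics/top_{t}.png"),cv2.COLOR_BGR2GRAY);p=g[196:224,312:338].astype(int);print((p<70).sum())
E
```

```text
t 33.55 stroke -5.7 inw -17.6 y -2.6 F in/stroke -0.3 -0.1
panL 0.1453 75 jar lid 0.2601 183
panL 0.1443 73 jar lid 0.2606 184
163
155
```

Emit:
carry_out(deltas=[0,-0.01,-0.04,0,0,0,0,-0.012,-0.05,0,0,0,0.05,-0.012,-0.09,0,0,0,0.09,-0.012,-0.13,0,0,0,0.13,-0.012,-0.17,0,0,0])

```text
time: 34.28
eef_pos: [0.3354, -0.2967, 0.3053]
tcp_rot: [0.922, 0.119, 0.365, -0.042]
contact_force: [0.5, -1.0, 0.7]
opening: -0.002
finger_force: 0.0
```

Emit:
carry_out(deltas=[0,0,0,0,0,0,0,0,0,0,0,0,0,0,0,0,0,0,0,0,0,0,0,0,0,0,0,0,0,0])

```text
time: 34.9
eef_pos: [0.3352, -0.2969, 0.3027]
tcp_rot: [0.923, 0.119, 0.365, -0.043]
contact_force: [0.3, 0.4, 1.0]
opening: -0.004
finger_force: 0.0
```

```bash
python3 - <<'E'
from kin import *
where();beam("k");beam("l");beam("m")
# tilt from rims: max-z ring and pan positions, both pans, first vs now
def rim(d,c,sgn):
    W=cloud("top",d).reshape(-1,3);r=np.hypot(W[:,0]-c[0],W[:,1]-c[1]);m=(r>.052)&(r<.064)&(W[:,2]>.1)&(W[:,2]<.2);return np.median(W[m,2]).round(4),m.sum()
d=ctrl.read_camera("top")[1];d0=np.load("topd1.npy")
for n,dd in(("0",d0),("now",d)): print(n,"L",rim(dd,(.42,-.158),1),"R",rim(dd,(.392,-.456),-1))
W=cloud("top",d).reshape(-1,3);m=(np.hypot(W[:,0]-.42,W[:,1]+.158)<.05)&(W[:,2]>.205);m&=W[:,2]<.25;print("weight top",W[m].max(0).round(3),np.median(W[m],0).round(3),m.sum())
s=cv2.imread("pics/side0.png");i,_=ctrl.read_camera("side");b=cv2.imread("pics/top_m.png")[170:300,230:420];cv2.imwrite("pics/fin.png",cv2.resize(b,None,fx=4,fy=4,interpolation=cv2.INTER_CUBIC))
E
```

```text
t 34.9 stroke -138.1 inw -184.9 y 3.4 F in/stroke 0.5 -0.9
panL nan 0 jar lid 0.2598 186
panL nan 0 jar lid 0.2599 183
panL nan 0 jar lid 0.26 182
0 L (np.float64(0.1746), np.int64(325)) R (np.float64(0.1348), np.int64(183))
now L (np.float64(0.158), np.int64(1)) R (np.float64(0.1583), np.int64(194))
weight top [ 0.436 -0.143  0.229] [ 0.426 -0.156  0.224] 27
  return _methods._mean(a, axis=axis, dtype=dtype,
  ret = ret.dtype.type(ret / rcount)
```

View pics/fin.png

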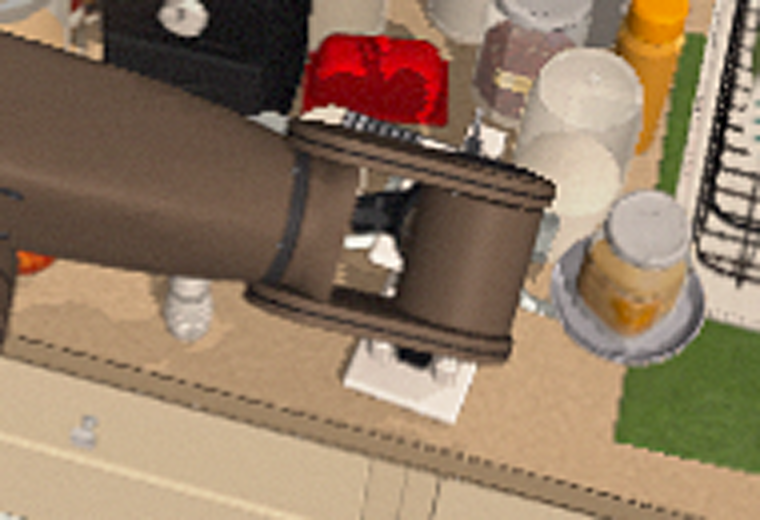

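The jar is on its pan at (645,270), the arm is clear, and the measured tilt is about -0.02. I'll swing the arm aside to compare both pans directly.

```bash
python3 - <<'E'
from kin import *
s=ctrl.get_state();T=R.from_quat(s["tcp_rot"]);p=s["eef_pos"]
for k in range(1,6):
    G=R.from_euler("z",.13*k);print(np.r_[T.inv().apply(G.apply(p)+[0,0,.01*k]-p),(T.inv()*G*T).as_rotvec()].round(3).tolist())
E
```

```text
[0.041, -0.035, 0.024, 0.089, 0.001, -0.095]
[0.078, -0.077, 0.044, 0.178, 0.002, -0.19]
[0.111, -0.123, 0.061, 0.266, 0.003, -0.285]
[0.139, -0.173, 0.073, 0.355, 0.005, -0.38]
[0.162, -0.227, 0.081, 0.444, 0.006, -0.475]
```

Emit:
carry_out(deltas=[0.041,-0.035,0.024,0.089,0.001,-0.095,0.078,-0.077,0.044,0.178,0.002,-0.19,0.111,-0.123,0.061,0.266,0.003,-0.285,0.139,-0.173,0.073,0.355,0.005,-0.38,0.162,-0.227,0.081,0.444,0.006,-0.475])

```text
time: 35.78
eef_pos: [0.4467, -0.0317, 0.3537]
tcp_rot: [0.835, 0.409, 0.332, -0.157]
contact_force: [0.7, 0.7, 0.3]
opening: 0.002
finger_force: 0.0
```

Emit:
carry_out(deltas=[0.041,-0.035,0.024,0.089,0.001,-0.095,0.078,-0.077,0.044,0.178,0.002,-0.19,0.111,-0.123,0.061,0.266,0.003,-0.285,0.139,-0.173,0.073,0.355,0.005,-0.38,0.162,-0.227,0.081,0.444,0.006,-0.475])

```text
time: 36.4
eef_pos: [0.3745, 0.2454, 0.403]
tcp_rot: [0.661, 0.655, 0.265, -0.255]
contact_force: [1.8, 0.4, 1.2]
opening: -0.002
finger_force: 0.0
```

```bash
python3 - <<'E'
from kin import *
beam("n");beam("o")
def rim(d,c):
    W=cloud("top",d).reshape(-1,3);r=np.hypot(W[:,0]-c[0],W[:,1]-c[1]);m=(r>.052)&(r<.064)&(W[:,2]>.1)&(W[:,2]<.2);return np.median(W[m,2]).round(4),m.sum()
d=ctrl.read_camera("top")[1];d0=np.load("topd1.npy")
for n,dd in(("0",d0),("now",d)): print(n,"L",rim(dd,(.42,-.158)),"R",rim(dd,(.392,-.456)))
W=cloud("top",d).reshape(-1,3);m=(np.hypot(W[:,0]-.42,W[:,1]+.158)<.05)&(W[:,2]>.205)&(W[:,2]<.25);print("knob",np.median(W[m],0).round(4),m.sum())
print(ctrl.get_state()["time"])
E
```

```text
panL 0.1449 198 jar lid 0.2601 178
panL 0.1445 196 jar lid 0.2603 180
0 L (np.float64(0.1746), np.int64(325)) R (np.float64(0.1348), np.int64(183))
now L (np.float64(0.1509), np.int64(250)) R (np.float64(0.1584), np.int64(192))
knob [ 0.4161 -0.1558  0.2209] 75
36.55
```

```bash
python3 -c "
from plant import ctrl
print(ctrl.sign_off())"
```

```text
the job is handed in; nothing more can be done
None
```

I placed the larger weight upright on the left pan and rolled the thumbwheel until the beam rested at about -0.02 rad, inside the 0.034 limit, with the jar still on its pan. I overshot by about a click and rolled it one click back up, then handed the job in with the arm clear; no verdict came back.

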